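Sort full and empty returned cartons by feel

ROBOT

A 6-joint arm with a two-finger parallel gripper is mounted at the origin on the work surface. World frame = base frame: x ahead of the robot, y to its left, z up, the work surface at z = 0. Lengths are in mm, angles in rad, forces in N, time in s.
With the tool pointing down it reaches from about 200 to 875 mm from the base axis. Payload 3.4 kg.
Tool frame: the origin (TCP) lies on the centre line of the jaws, within the pads' length; the fingertips stand robot.tip_extent ahead of it and the grasp point (between the pads) lies 6 mm ahead of it (robot.tip_extent is the distance from the TCP to the fingertips, in mm); x points along the fingers, z is the direction in which the jaws open and shut, and the axes are right-handed (so a half turn about x gives the same grasp; the last joint's range is limited). The gripper opens to 94 mm and grips with 3 to 60 N. Pads are 16 mm wide; open, the fingers measure 119 mm over their backs; the gripper's body (75 mm by 177 mm) begins 78 mm behind the grasp point.
Start: joints at [-1.469, 0.276, 1.505, -0, 1.361, -0.121], TCP at [127.049, -560.825, 203.593] pointing down, gripper open.
Joint ranges: [-2.89, 2.89], [-0.75, 2.08], [0.22, 2.7], [-1.18, 4.32], [0.11, 2.71], [-2.7, 2.7]. Speed limits (rad/s): [2.57, 2.57, 3.14, 3.14, 3.14, 3.14].

INTERFACE

Orientations are given as a unit quaternion [x, y, z, w].
In Python, from workcell import robot gives the robot as it stands.
- The arm moves only by the shell command python3 -m inch 'ROWS' [FORCE]. ROWS is JSON, a list of rows, each an object of numbers: "grip": the closure in counts, from 0 (fully open) to 255 (shut); "x", "y", "z": the shift along the tool's x, y, z in units of 30 mm (1.0 is 30 mm); "roll": the turn about the tool's x in units of 5 degrees (1.0 is 5 degrees). In form: [{"grip": .., "x": .., "y": .., "z": .., "roll": ..}, ...]. A call has 1 to 12 rows; each row is the pose to reach, as a shift and turn from the pose commanded when the call began, along the tool's axes at that moment; what a row does not reach only later rows make up. A row lasts 1/12 s, in which the tool goes at most 41.7 mm and 7.16 degrees, less where a joint would pass 70% of its speed; a pose out of reach is approached as far as the arm can. A call with a gripper value outside its range is refused whole. The fingers move at their own pace and stop on an object; FORCE is the grip in N (left out, the last holds). Time passes only in rows, so rows that repeat a pose let the fingers close. It gives the time, the measured TCP pose, the force and the opening at its end, in the units of the state.
- robot.get_state(): the state, without advancing time (a new reading comes with each control period).
- robot.snapshot(name): name is "scene" or "top" or "wrist"; returns a dict with "color" (480x640x3 uint8, blue, green, red), "range_z" (480x640 float32, mm along the optical axis (not along the pixel's ray), 0 where there is no reading), "fx", "fy", "cx", "cy" (pixels), "R" (3x3) and "t" (3): a world point X has camera coordinates R X + t; the wrist camera has in their place "T_tool_cam" (4x4, takes a point from camera to tool coordinates, whose origin is the TCP and whose axes are the tool frame's). Camera axes: x right, y down, z forward; pixel columns grow to the right and rows downward; lengths in mm; the calibration is good to about 2 mm. A picture is of the moment at which its call begins: read the wrist's pose just before it.
- robot.close_job(): hands the job in, once; it reports no verdict.
The state is a dict: "clock": time; "joint_pos": joint angles; "qd": joint speeds; "tau": joint torques, N m; "position": TCP position; "tool_rot": TCP orientation; "contact_force": force on the tool from outside, world axes, zero at the start; "wrist_torque": the same for the moment, N m; "finger_gap": finger opening in mm.
Only numpy, scipy, OpenCV 4.12 (cv2) and the standard library are available. Lean on these libraries where they do the work, as an engineer would, in place of code of your own. Each camera call takes 0.05 s, during which the arm holds its last target.

TASK

Three look-alike shut cartons have come back; some still hold goods, some are empty, and only their resistance to a push tells which. Gently push each full carton all the way into the bay with the blue liner and each empty one all the way into the bay with the green liner, keeping them flat on the tray (no lifting or tipping). Leave the tape roll and the other things on the bench where they are.

Things in the scene. Friction and masses are not known exactly. Their poses are not given: they have to be found in the camera images.
- carton_1: one of three look-alike shut brown cartons, 95 (its x) by 120 (its y) by 60 mm high, too wide to grasp; origin under its centre; turned up to 0.2 rad from the tray's axes. Either full (0.7 to 0.9 kg; sliding it takes about 2 to 4.5 N) or empty (0.13 kg; under 1 N); not visible; one or two of the three are full. Contents have 3 mm of play
- carton_2: one of three look-alike shut brown cartons, 95 (its x) by 120 (its y) by 60 mm high, too wide to grasp; origin under its centre; turned up to 0.2 rad from the tray's axes. Either full (0.7 to 0.9 kg; sliding it takes about 2 to 4.5 N) or empty (0.13 kg; under 1 N); not visible; one or two of the three are full. Contents have 3 mm of play
- carton_3: one of three look-alike shut brown cartons, 95 (its x) by 120 (its y) by 60 mm high, too wide to grasp; origin under its centre; turned up to 0.2 rad from the tray's axes. Either full (0.7 to 0.9 kg; sliding it takes about 2 to 4.5 N) or empty (0.13 kg; under 1 N); not visible; one or two of the three are full. Contents have 3 mm of play
- blue_liner: blue liner, 125 mm (its x) by 696 mm (its y), under 1 mm thick, marking the tray bay for full cartons; they slide onto it freely. Origin at its centre, axes parallel to the tray's. It lies in the near or the far bay, 127.5 mm from the tray's centre along x; the other liner lies in the other bay
- green_liner: green liner, 125 mm (its x) by 696 mm (its y), under 1 mm thick, marking the tray bay for empty cartons; they slide onto it freely. Origin at its centre, axes parallel to the tray's. It lies in the near or the far bay, 127.5 mm from the tray's centre along x; the other liner lies in the other bay
- tray: fixed grey tray, white rim; origin at the centre of its underside, x away from the robot (within 0.06 rad). Floor 6 mm thick, level, no steps; inside 380 (x) by 700 mm (y); rim 10 mm thick, top at 30 mm. Bays along y: near (x -190 to -65 mm), far (65 to 190); bare band between, with four places along y about 175 mm apart for the cartons and tape roll
- tape_roll: loose roll of amber tape lying flat, 100 mm across, 48 mm high, origin at the centre of its underside; stands in one of the four places of the middle band; to be left alone
- mug: loose white mug, 80 mm across, 92 mm high, on the bench to the robot's left of the tray; origin under its centre; to be left alone
- flask: loose steel flask, 70 mm across, 210 mm high, on the bench to the left of the tray; origin under its centre; to be left alone
- stapler: loose stapler, 140 mm long, 60 mm high, on the bench to the right of the tray; origin under its centre; to be left alone
- scanner: loose hand scanner lying down, 200 mm long, 40 mm high, on the bench to the right of the tray; origin near its middle, on its underside; to be left alone

How it is judged:
By the outcome, as a careful person would: the job done as asked, in the order asked, and still so for the second after the job is handed in, with the robot touching nothing.
It also fails if it takes over 72 s, if anything falls off the work surface, if the arm or the gripper's body presses on something with over 40 N, if the wrist force passes 120 N, or if a joint passes its speed limit or range.

## Working session

There is one attempt and no reset: what is moved stays moved. The work goes in short steps, Python scripts to look and compute and a shell command to move; the robot and the scene stay as the last step left them, time stands still between calls to the robot, and variables do not carry over. Pictures are saved under pics/ and viewed, and the job is handed in when it is done.

```bash
ls; mkdir -p pics; python3 - <<'E'
from workcell import robot
import cv2
s=robot.get_state()
for k,v in s.items(): print(k,v)
print(robot.tip_extent)
for n in ["scene","top"]:
    d=robot.snapshot(n); cv2.imwrite(f"pics/{n}0.png",d["color"])
    print(n,d["fx"],d["fy"],d["cx"],d["cy"],d["R"],d["t"])
E
```

```text
pics
clock 0.0
joint_pos [-1.46898245e+00  2.76589620e-01  1.50612706e+00 -2.90489980e-05
  1.36070424e+00 -1.21019873e-01]
qd [ 0.00108391  0.00138816  0.00107491  0.00105133 -0.00171059 -0.00019458]
tau [-1.78430932e-03 -4.04596174e+01 -2.37230140e+01  6.99589471e-02
  3.44464194e-02 -1.41512228e-04]
position [ 126.98499514 -560.20880675  202.71024908]
tool_rot [ 0.44175906  0.55295397 -0.44085026  0.55203432]
contact_force [0.45728369 0.55554035 1.16676221]
wrist_torque [0.01595866 0.0239276  0.04130868]
finger_gap 93.80110294107651
25.0
scene 563.5989184460145 563.5989184460145 323.04881762182913 246.76517109077886 [[-0.05531645  0.99841285  0.01057694]
 [ 0.74255532  0.04821794 -0.66804688]
 [-0.66749659 -0.02910002 -0.74404401]] [  13.60845493 -371.03349262 1804.70770862]
top 486.45151909600236 486.45151909600236 309.36699023025403 244.95503332957034 [[ 0.00940428 -0.9998284  -0.01596021]
 [-0.98646546 -0.00666332 -0.16383377]
 [ 0.16369931  0.01728493 -0.98635884]] [   6.29039571  550.09085345 1378.24318928]
```

View pics/top0.png

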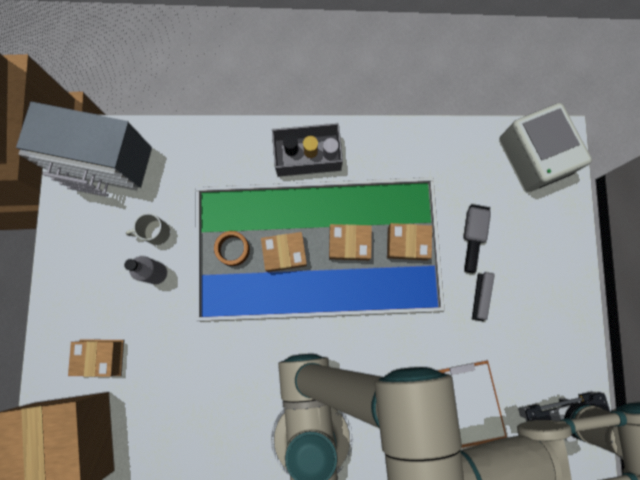

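View pics/scene0.png

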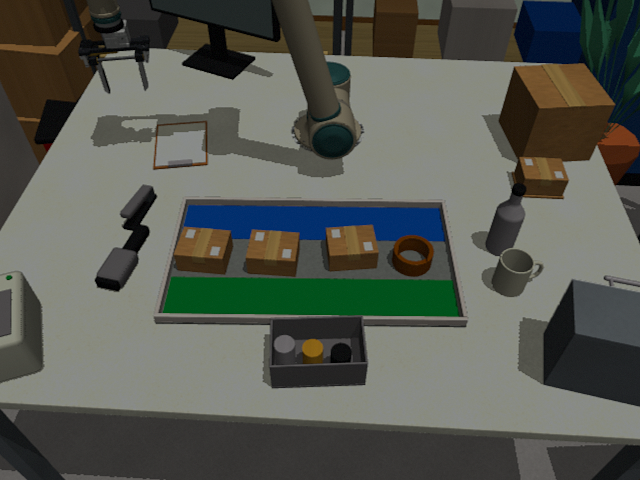

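The top view shows the green bay far (rows 190-230) and the blue bay near (rows 270-315). The tape roll is at (232,249), and the cartons are at about (285,252), (350,242) and (410,241).

```bash
cat > h.py <<'E'
from workcell import robot
import cv2, numpy as np
def world(d):
    z=d["range_z"].astype(float); v,u=np.mgrid[0:480,0:640]
    P=np.stack([(u-d["cx"])/d["fx"]*z,(v-d["cy"])/d["fy"]*z,z],-1)
    return (P-d["t"])@d["R"], z>0   # R^T (p-t)
def ray(d,u,v,h):
    r=np.array([(u-d["cx"])/d["fx"],(v-d["cy"])/d["fy"],1.])@d["R"]; o=-d["R"].T@d["t"]
    return o+r*(h-o[2])/r[2]
def pix(d,X):
    c=d["R"]@np.asarray(X,float)+d["t"]; return d["fx"]*c[0]/c[2]+d["cx"], d["fy"]*c[1]/c[2]+d["cy"]
def tray(d,pr=True):
    hsv=cv2.cvtColor(d["color"],cv2.COLOR_BGR2HSV)
    out={}
    for n,lo,hi in [("blue",(105,120,40),(130,255,255)),("green",(50,120,40),(75,255,255))]:
        m=cv2.inRange(hsv,lo,hi)
        m[:150]=0;m[340:]=0;m[:,:180]=0;m[:,460:]=0
        c=max(cv2.findContours(m,cv2.RETR_EXTERNAL,cv2.CHAIN_APPROX_NONE)[0],key=cv2.contourArea)[:,0]
        W=np.array([ray(d,u,v,7)[:2] for u,v in c],np.float32)
        out[n]=cv2.minAreaRect(W)
    return out
def cartons(d):
    W,ok=world(d); hsv=cv2.cvtColor(d["color"],cv2.COLOR_BGR2HSV)
    m=(ok&(abs(W[...,2]-66)<7)&(W[...,0]>250)&(W[...,0]<800)&(abs(W[...,1])<450)).astype(np.uint8)
    m&=(cv2.inRange(hsv,(5,40,60),(30,255,255))|cv2.inRange(hsv,(0,0,140),(180,60,255)))//255
    m=cv2.morphologyEx(m,cv2.MORPH_OPEN,np.ones((3,3)))
    res=[]
    for c in cv2.findContours(m,cv2.RETR_EXTERNAL,cv2.CHAIN_APPROX_NONE)[0]:
        if cv2.contourArea(c)<300: continue
        mm=np.zeros_like(m); cv2.drawContours(mm,[c],-1,1,-1)
        P=np.array([ray(d,u,v,66)[:2] for u,v in c[:,0]],np.float32)
        res.append((cv2.minAreaRect(P),np.median(W[...,2][mm>0])))
    return res,m
E
python3 - <<'E'
from h import *
d=robot.snapshot("top")
print(tray(d)); r,m=cartons(d)
for x in r: print(x)
cv2.imwrite("pics/m0.png",m*255)
W,ok=world(d)
for (u,v) in [(285,252),(350,242),(410,241),(250,300),(250,200),(232,233)]: print(u,v,W[v,u],ok[v,u])
big=cv2.resize(d["color"][170:330,190:450],None,fx=3,fy=3,interpolation=cv2.INTER_CUBIC); cv2.imwrite("pics/big0.png",big)
# rim corner estimates
hsv=cv2.cvtColor(d["color"],cv2.COLOR_BGR2HSV)
E
```

```text
{'blue': ((420.3575439453125, -17.6929931640625), (123.92481994628906, 693.648681640625), 2.798506021499634), 'green': ((673.9183349609375, -3.385589599609375), (122.18254852294922, 694.05126953125), 2.7653210163116455)}
(((531.0994873046875, 85.89639282226562), (96.14801025390625, 119.97539520263672), 9.017009735107422), np.float64(66.16137971749943))
(((559.3870239257812, -106.86833190917969), (120.53807067871094, 94.23509216308594), 89.35181427001953), np.float64(66.3616312042222))
(((563.5579223632812, -280.3088684082031), (120.23460388183594, 95.92742156982422), 86.99222564697266), np.float64(66.2186935593727))
285 252 [525.862025    80.48059045  64.07809172] True
350 242 [ 554.90439378 -106.24910039   72.5322783 ] True
410 241 [ 560.09119178 -279.15409227   66.05742993] True
250 300 [390.18404253 185.31917436   7.77865904] True
250 200 [695.46893838 194.86992656   3.67853585] True
232 233 [582.42524128 237.3761145   54.67217067] True
```

View pics/big0.png

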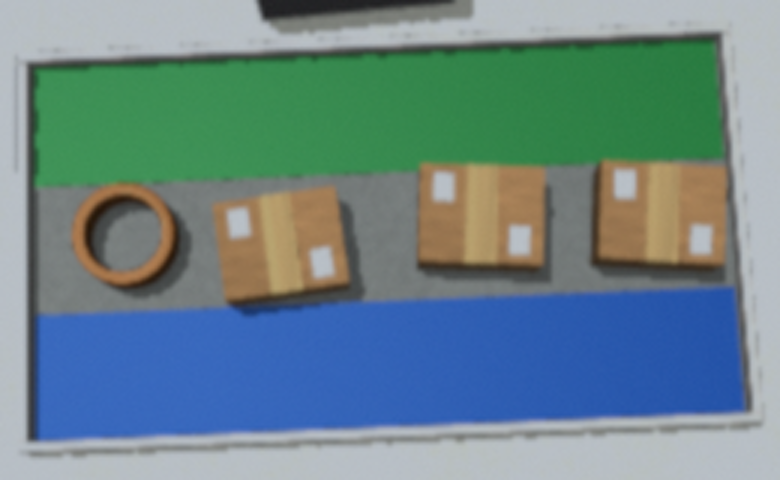

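```bash
cat >> h.py <<'E'
from scipy.spatial.transform import Rotation as Ro
O=np.array([547.1,-10.5]); TY=0.0487
EX=np.array([np.cos(TY),np.sin(TY)]); EY=np.array([-np.sin(TY),np.cos(TY)])
def tt(p): d=np.array(p[:2])-O; return np.array([d@EX,d@EY])
def tw(a,b): return O+a*EX+b*EY
def plan(a,b,ztcp):
    """tool move (units) to tray-frame point a,b and TCP height, roll to align jaw axis with tray y"""
    s=robot.get_state(); R=Ro.from_quat(s["tool_rot"]).as_matrix()
    w=tw(a,b); dv=np.array([*w,ztcp])-s["position"]
    u=R.T@dv/30
    zt=np.degrees(np.arctan2(R[1,2],R[0,2])); want=90+np.degrees(TY)
    e=(want-zt+90)%180-90   # world yaw needed
    print("xyz units",np.round(u,2),"roll units",round(-e/5,2),"tray pos",np.round(tt(s["position"]),1),"z",round(s["position"][2],1),"t",round(s["clock"],2))
def st():
    s=robot.get_state(); f=s["contact_force"]
    print("t %.2f tray %s z %.1f F tray %.2f %.2f z %.2f"%(s["clock"],np.round(tt(s["position"]),1),s["position"][2],f[:2]@EX,f[:2]@EY,f[2]))
E
python3 - <<'E'
from h import *
s=robot.get_state(); print(np.round(Ro.from_quat(s["tool_rot"]).as_matrix(),3))
plan(-60,-270,150); plan(-60,-270,46)
for x in cartons(robot.snapshot("top"))[0]: print(tt(x[0][0]),x[0][2]-np.degrees(TY))
st(); robot.snapshot("top"); st()
E
```

```text
[[-0.     0.975  0.221]
 [ 0.001  0.221 -0.975]
 [-1.     0.    -0.001]]
xyz units [ 1.77 14.18 -6.26] roll units 2.0 tray pos [-446.4 -528.8] z 202.9 t 0.15
xyz units [ 5.24 14.18 -6.26] roll units 2.0 tray pos [-446.4 -528.8] z 202.9 t 0.15
[-11.37300788  97.10804129] 6.32846232238086
[  7.97297576 -97.20994946] 85.19406290831836
[   2.76615639 -269.33117775] 85.41137858214648
t 0.20 tray [-446.4 -528.9] z 203.1 F tray -0.06 -0.37 z -0.97
t 0.25 tray [-446.4 -529. ] z 203.2 F tray 0.15 -0.04 z 0.21
```

```bash
python3 -m inch '[{"grip":65,"x":0,"y":14.18,"z":-6.26,"roll":2},{"grip":65,"x":0,"y":14.18,"z":-6.26,"roll":2},{"grip":65,"x":0.5,"y":14.18,"z":-6.26,"roll":2},{"grip":65,"x":1.5,"y":14.18,"z":-6.26,"roll":2},{"grip":65,"x":1.8,"y":14.18,"z":-6.26,"roll":2},{"grip":65,"x":1.8,"y":14.18,"z":-6.26,"roll":2},{"grip":65,"x":1.8,"y":14.18,"z":-6.26,"roll":2},{"grip":65,"x":1.8,"y":14.18,"z":-6.26,"roll":2},{"grip":65,"x":1.8,"y":14.18,"z":-6.26,"roll":2},{"grip":65,"x":1.8,"y":14.18,"z":-6.26,"roll":2},{"grip":65,"x":1.8,"y":14.18,"z":-6.26,"roll":2},{"grip":65,"x":1.8,"y":14.18,"z":-6.26,"roll":2}]'
python3 -c "
from h import *
st();plan(-60,-270,46);plan(-60,-270,50)"
```

```text
clock: 1.25
position: [504.1, -279.6, 148.4]
tool_rot: [0.488, 0.513, -0.486, 0.513]
contact_force: [-0.1, 0.2, -0.1]
finger_gap: 70.2
t 1.25 tray [ -56.1 -266.7] z 148.4 F tray -0.08 0.16 z -0.07
xyz units [ 3.41 -0.14  0.12] roll units 0.04 tray pos [ -56.1 -266.7] z 148.4 t 1.25
xyz units [ 3.28 -0.14  0.12] roll units 0.04 tray pos [ -56.1 -266.7] z 148.4 t 1.25
```

```bash
python3 -m inch '[{"y":-0.3},{"y":-0.3,"x":1},{"y":-0.3,"x":2.2},{"y":-0.3,"x":3.2},{"y":-0.3,"x":3.4},{"y":-0.3,"x":3.4},{"y":-0.3,"x":3.4}]'
python3 -c "
from h import *
st();plan(-45,-270,46)
d=robot.snapshot('wrist');cv2.imwrite('pics/w1.png',d['color'])"
```

```text
t 1.25 tray [ -56.1 -266.7] z 148.4 F tray -0.08 0.16 z -0.07
xyz units [3.41 0.36 0.12] roll units 0.04 tray pos [ -56.1 -266.7] z 148.4 t 1.25invalid input at $[0]: expected keys grip, x, y, z, roll
```

View pics/w1.png

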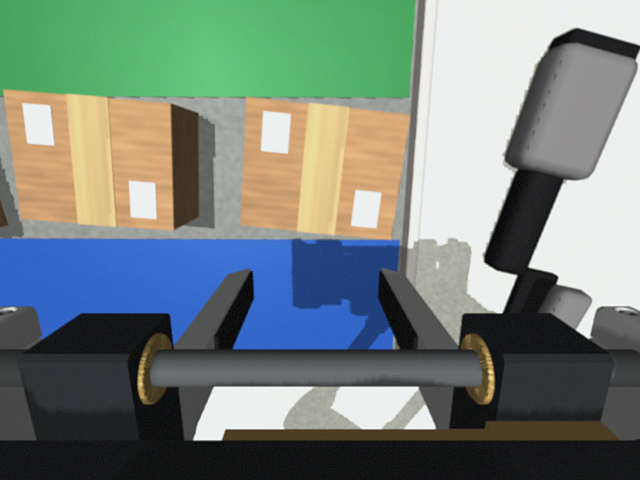

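The wrist view shows both fingers in front of carton C, whose near face is at row 235 and columns 245-400. The rows need every key, so I'll send them again in full.

```bash
python3 -m inch '[{"grip":65,"x":0,"y":-0.3,"z":0,"roll":0},{"grip":65,"x":1,"y":-0.3,"z":0,"roll":0},{"grip":65,"x":2.2,"y":-0.3,"z":0,"roll":0},{"grip":65,"x":3.2,"y":-0.3,"z":0,"roll":0},{"grip":65,"x":3.4,"y":-0.3,"z":0,"roll":0},{"grip":65,"x":3.4,"y":-0.3,"z":0,"roll":0},{"grip":65,"x":3.4,"y":-0.3,"z":0,"roll":0}]'
python3 -c "
from h import *
st();plan(-45,-270,46)"
```

```text
clock: 1.88
position: [490.9, -285.7, 48.7]
tool_rot: [0.488, 0.511, -0.488, 0.512]
contact_force: [-0.5, 0.6, 0.7]
finger_gap: 70.0
t 1.88 tray [ -69.5 -272.2] z 48.7 F tray -0.46 0.67 z 0.65
xyz units [ 0.09  0.82 -0.07] roll units -0.02 tray pos [ -69.5 -272.2] z 48.7 t 1.88
```

```bash
python3 -m inch '[{"grip":65,"x":0,"y":0.15,"z":0,"roll":0},{"grip":65,"x":0,"y":0.3,"z":0,"roll":0},{"grip":65,"x":0,"y":0.45,"z":0,"roll":0},{"grip":65,"x":0,"y":0.55,"z":0,"roll":0},{"grip":65,"x":0,"y":0.65,"z":0,"roll":0},{"grip":65,"x":0,"y":0.75,"z":0,"roll":0}]'
for i in 1; do python3 -c "from h import *;st()"; done
python3 -m inch '[{"grip":65,"x":0,"y":0.1,"z":0,"roll":0},{"grip":65,"x":0,"y":0.2,"z":0,"roll":0}]'
python3 -m inch '[{"grip":65,"x":0,"y":0.1,"z":0,"roll":0},{"grip":65,"x":0,"y":0.2,"z":0,"roll":0}]'
python3 -m inch '[{"grip":65,"x":0,"y":0.1,"z":0,"roll":0},{"grip":65,"x":0,"y":0.2,"z":0,"roll":0}]'
python3 -c "from h import *;st();print([(tt(x[0][0]),x[0][1:],x[0][2]-2.8) for x in cartons(robot.snapshot('top'))[0]])"
```

```text
clock: 2.38
position: [513.9, -283.2, 47.9]
tool_rot: [0.487, 0.512, -0.488, 0.512]
contact_force: [-4.2, -2.4, 3.5]
finger_gap: 69.7
t 2.38 tray [ -46.5 -270.8] z 47.9 F tray -4.32 -2.20 z 3.47
clock: 2.55
position: [519.0, -282.3, 47.6]
tool_rot: [0.487, 0.513, -0.488, 0.511]
contact_force: [-6.8, -1.3, 5.5]
finger_gap: 69.9
clock: 2.72
position: [524.6, -281.6, 47.5]
tool_rot: [0.487, 0.513, -0.488, 0.511]
contact_force: [-6.6, -0.8, 5.6]
finger_gap: 69.9
clock: 2.88
position: [530.4, -281.1, 47.4]
tool_rot: [0.487, 0.514, -0.488, 0.511]
contact_force: [-7.5, -0.6, 4.1]
finger_gap: 70.1
t 2.88 tray [ -29.8 -269.5] z 47.4 F tray -7.54 -0.26 z 4.06
[(array([-11.34845445,  97.14415843]), ((96.2161865234375, 120.22726440429688), 8.642407417297363), 5.8424074172973635), (array([  7.93531813, -97.17014335]), ((119.744384765625, 94.49385833740234), 87.89820098876953), 85.09820098876953), (array([  51.09969312, -242.469122  ]), ((47.31173324584961, 73.38056182861328), 0.330503910779953), -2.469496089220047)]
```

```bash
python3 -c "
from h import *
d=robot.snapshot('scene');cv2.imwrite('pics/s2.png',cv2.resize(d['color'][180:340,140:480],None,fx=2.3,fy=2.3))
W,ok=world(d);st();r,m=cartons(d)
for x in r: print(tt(x[0][0]),x)
m=(abs(W[...,2]-66)<5)&(abs(W[...,1]+283)<55)&(abs(W[...,0]-590)<60);P=W[m];A=np.c_[P[:,:2]-[590,-283],np.ones(len(P))];print(np.linalg.lstsq(A,P[:,2],rcond=None)[0],len(P))
"
```

```text
t 2.98 tray [ -28.9 -269.6] z 47.4 F tray -5.02 -0.35 z 4.08
[  31.09465076 -265.93245793] (((591.1035766601562, -274.60345458984375), (100.48285675048828, 121.09454345703125), 3.6771628856658936), np.float64(66.53584091362812))
[  8.59907809 -96.57315444] (((560.39013671875, -106.54004669189453), (120.48424530029297, 98.24786376953125), 88.45977020263672), np.float64(66.5339907150121))
[-10.58500091  97.61883196] (((531.775390625, 86.48780822753906), (101.2342529296875, 120.79380798339844), 8.895633697509766), np.float64(66.72660396088453))
[-3.27261910e-04  3.48037811e-03  6.63972967e+01] 1335
```

View pics/s2.png

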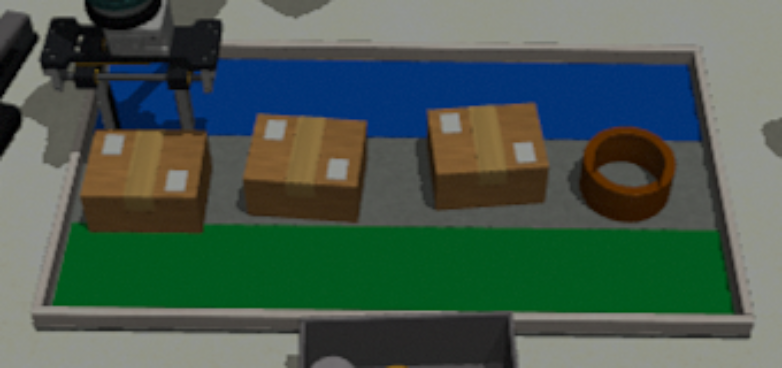

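C is full: pushing it took 5-7 N, it stayed flat, and its top is still level. I'll go over it to its far side.

```bash
python3 -m inch '[{"grip":65,"x":0,"y":-0.4,"z":0,"roll":0},{"grip":65,"x":-1.2,"y":-0.4,"z":0,"roll":0},{"grip":65,"x":-2.5,"y":-0.4,"z":0,"roll":0},{"grip":65,"x":-2.5,"y":1,"z":0,"roll":0},{"grip":65,"x":-2.5,"y":2.4,"z":0,"roll":0},{"grip":65,"x":-2.5,"y":3.8,"z":0,"roll":0},{"grip":65,"x":-2.5,"y":4.3,"z":0,"roll":0},{"grip":65,"x":-2.5,"y":4.3,"z":0,"roll":0},{"grip":65,"x":-1.3,"y":4.3,"z":0,"roll":0},{"grip":65,"x":0,"y":4.3,"z":0,"roll":0},{"grip":65,"x":0,"y":4.3,"z":0,"roll":0},{"grip":65,"x":0,"y":4.3,"z":0,"roll":0}]'
python3 -c "
from h import *
st();plan(100,-270,48);plan(-127+56,-270,48)"
```

```text
clock: 3.98
position: [658.2, -274.8, 45.4]
tool_rot: [0.488, 0.514, -0.488, 0.51]
contact_force: [-0.0, -0.1, 1.3]
finger_gap: 69.9
t 3.98 tray [  98.1 -269.4] z 45.4 F tray -0.05 -0.12 z 1.31
xyz units [-0.09  0.06  0.02] roll units -0.01 tray pos [  98.1 -269.4] z 45.4 t 3.98
xyz units [-0.06 -5.64  0.02] roll units -0.01 tray pos [  98.1 -269.4] z 45.4 t 3.98
```

```bash
python3 -m inch '[{"grip":65,"x":-0.1,"y":-0.2,"z":0,"roll":0},{"grip":65,"x":-0.1,"y":-0.35,"z":0,"roll":0},{"grip":65,"x":-0.1,"y":-0.5,"z":0,"roll":0},{"grip":65,"x":-0.1,"y":-0.65,"z":0,"roll":0},{"grip":65,"x":-0.1,"y":-0.8,"z":0,"roll":0},{"grip":65,"x":-0.1,"y":-1,"z":0,"roll":0},{"grip":65,"x":-0.1,"y":-1.2,"z":0,"roll":0},{"grip":65,"x":-0.1,"y":-1.4,"z":0,"roll":0},{"grip":65,"x":-0.1,"y":-1.6,"z":0,"roll":0},{"grip":65,"x":-0.1,"y":-1.8,"z":0,"roll":0},{"grip":65,"x":-0.1,"y":-2,"z":0,"roll":0},{"grip":65,"x":-0.1,"y":-2.2,"z":0,"roll":0}]'
python3 -c "
from h import *
st();plan(-72,-270,48)
d=robot.snapshot('top');print([(tt(x[0][0]),x[0][1:],x[0][2]-2.8) for x in cartons(d)[0]])"
```

```text
clock: 4.98
position: [598.7, -280.3, 53.5]
tool_rot: [0.49, 0.508, -0.486, 0.515]
contact_force: [5.3, 0.3, 3.7]
finger_gap: 70.0
t 4.98 tray [  38.4 -272. ] z 53.5 F tray 5.28 0.08 z 3.72
xyz units [ 0.15 -3.68 -0.06] roll units -0.01 tray pos [  38.4 -272. ] z 53.5 t 4.98
[(array([-11.49068236,  97.01439269]), ((96.56765747070312, 119.9061050415039), 9.118766784667969), 6.318766784667969), (array([  7.7572152 , -97.04298286]), ((119.5213623046875, 94.87052154541016), 87.89820098876953), 85.09820098876953)]
```

```bash
python3 -m inch '[{"grip":65,"x":0.1,"y":-0.2,"z":0,"roll":0},{"grip":65,"x":0.1,"y":-0.4,"z":0,"roll":0},{"grip":65,"x":0.1,"y":-0.6,"z":0,"roll":0},{"grip":65,"x":0.1,"y":-0.8,"z":0,"roll":0},{"grip":65,"x":0.1,"y":-1,"z":0,"roll":0},{"grip":65,"x":0.1,"y":-1.2,"z":0,"roll":0},{"grip":65,"x":0.1,"y":-1.4,"z":0,"roll":0},{"grip":65,"x":0.1,"y":-1.6,"z":0,"roll":0},{"grip":65,"x":0.1,"y":-1.8,"z":0,"roll":0},{"grip":65,"x":0.1,"y":-2,"z":0,"roll":0},{"grip":65,"x":0.1,"y":-2.2,"z":0,"roll":0},{"grip":65,"x":0.1,"y":-2.4,"z":0,"roll":0}]'
python3 -c "
from h import *
st();plan(-74,-270,48)
s=robot.get_state();print(Ro.from_quat(s['tool_rot']).as_matrix().round(3))"
```

```text
clock: 6.03
position: [526.7, -284.0, 50.1]
tool_rot: [0.489, 0.508, -0.487, 0.515]
contact_force: [6.2, 1.0, 4.8]
finger_gap: 69.9
t 6.03 tray [ -33.7 -272.2] z 50.1 F tray 6.22 0.74 z 4.79
xyz units [ 0.06 -1.34 -0.07] roll units -0.02 tray pos [ -33.7 -272.2] z 50.1 t 6.03
[[ 0.009  0.999  0.047]
 [-0.004  0.047 -0.999]
 [-1.     0.009  0.004]]
```

```bash
python3 -m inch '[{"grip":65,"x":0,"y":-0.2,"z":0,"roll":0},{"grip":65,"x":0,"y":-0.4,"z":0,"roll":0},{"grip":65,"x":0,"y":-0.6,"z":0,"roll":0},{"grip":65,"x":0,"y":-0.8,"z":0,"roll":0},{"grip":65,"x":0,"y":-0.95,"z":0,"roll":0},{"grip":65,"x":0,"y":-1.1,"z":0,"roll":0},{"grip":65,"x":0,"y":-1.2,"z":0,"roll":0},{"grip":65,"x":0,"y":-1.25,"z":0,"roll":0},{"grip":65,"x":0,"y":-1.25,"z":0,"roll":0}]'
python3 -c "
from h import *
st();plan(-74,-270,48)
d=robot.snapshot('scene');print([(tt(x[0][0]),x[0][1:],x[0][2]-2.8) for x in cartons(d)[0]])
cv2.imwrite('pics/s3.png',cv2.resize(d['color'][180:340,140:480],None,fx=2.3,fy=2.3))"
```

```text
clock: 6.78
position: [488.4, -285.9, 49.8]
tool_rot: [0.489, 0.509, -0.487, 0.514]
contact_force: [5.6, 0.4, 3.9]
finger_gap: 70.1
t 6.78 tray [ -72.  -272.2] z 49.8 F tray 5.63 0.15 z 3.89
xyz units [ 0.06 -0.07 -0.07] roll units -0.02 tray pos [ -72.  -272.2] z 49.8 t 6.78
[(array([  9.02715108, -96.79102138]), ((120.11438751220703, 98.67176055908203), 88.45977020263672), 85.65977020263672), (array([-10.93821354,  97.53335569]), ((100.94937133789062, 120.23634338378906), 9.887016296386719), 7.087016296386719), (array([-110.19190167, -283.88586664]), ((70.24906921386719, 67.8088150024414), 10.326125144958496), 7.526125144958496)]
```

View pics/s3.png

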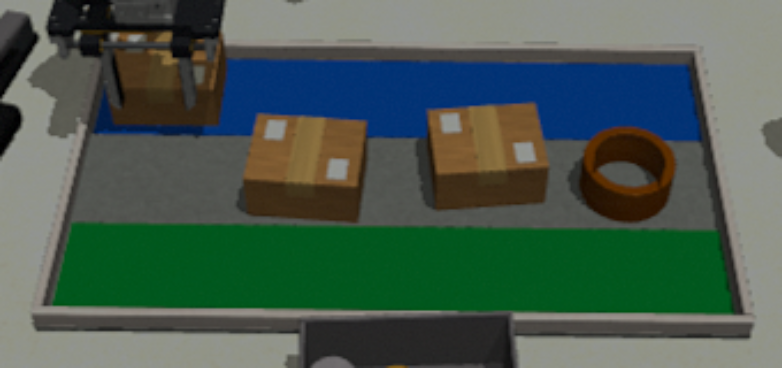

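C now sits in the blue bay, square to the tray with a strip of blue on its far side. Next is B, from its near side.

```bash
python3 -m inch '[{"grip":65,"x":0,"y":0.3,"z":0,"roll":0},{"grip":65,"x":-1.2,"y":0.3,"z":0,"roll":0},{"grip":65,"x":-2.5,"y":0.3,"z":-0.5,"roll":0},{"grip":65,"x":-2.5,"y":0.25,"z":-1.9,"roll":0},{"grip":65,"x":-2.5,"y":0.25,"z":-3.3,"roll":0},{"grip":65,"x":-2.5,"y":0.25,"z":-4.7,"roll":0},{"grip":65,"x":-2.5,"y":0.25,"z":-5.8,"roll":0},{"grip":65,"x":-2.5,"y":0.25,"z":-5.8,"roll":0},{"grip":65,"x":-1.2,"y":0.25,"z":-5.8,"roll":0},{"grip":65,"x":0,"y":0.25,"z":-5.8,"roll":0},{"grip":65,"x":0,"y":0.25,"z":-5.8,"roll":0}]'
python3 -c "
from h import *
st();plan(-45,-97,48)"
```

```text
clock: 7.75
position: [479.0, -108.4, 42.5]
tool_rot: [0.485, 0.516, -0.49, 0.508]
contact_force: [-0.9, 0.2, -0.3]
finger_gap: 70.0
t 7.75 tray [-72.8 -94.5] z 42.5 F tray -0.92 0.21 z -0.27
xyz units [-0.2   0.92  0.08] roll units 0.01 tray pos [-72.8 -94.5] z 42.5 t 7.75
```

```bash
python3 -m inch '[{"grip":65,"x":-0.15,"y":0.2,"z":0,"roll":0},{"grip":65,"x":-0.15,"y":0.4,"z":0,"roll":0},{"grip":65,"x":-0.15,"y":0.55,"z":0,"roll":0},{"grip":65,"x":-0.15,"y":0.7,"z":0,"roll":0},{"grip":65,"x":-0.15,"y":0.85,"z":0,"roll":0},{"grip":65,"x":-0.15,"y":1,"z":0,"roll":0}]'
python3 -m inch '[{"grip":65,"x":0,"y":0.1,"z":0,"roll":0},{"grip":65,"x":0,"y":0.2,"z":0,"roll":0}]'
python3 -m inch '[{"grip":65,"x":0,"y":0.1,"z":0,"roll":0},{"grip":65,"x":0,"y":0.2,"z":0,"roll":0}]'
python3 -m inch '[{"grip":65,"x":0,"y":0.1,"z":0,"roll":0},{"grip":65,"x":0,"y":0.2,"z":0,"roll":0}]'
python3 -c "
from h import *
st();plan(74,-97,48)
d=robot.snapshot('scene');print([(tt(x[0][0]),x[0][1:],x[0][2]-2.8) for x in cartons(d)[0]])"
```

```text
clock: 8.25
position: [513.4, -109.3, 53.3]
tool_rot: [0.487, 0.513, -0.489, 0.512]
contact_force: [-7.1, -1.2, 5.1]
finger_gap: 70.1
clock: 8.42
position: [518.7, -108.6, 53.1]
tool_rot: [0.487, 0.513, -0.489, 0.511]
contact_force: [-7.4, -0.6, 4.4]
finger_gap: 70.1
clock: 8.58
position: [524.5, -108.2, 53.2]
tool_rot: [0.487, 0.513, -0.489, 0.511]
contact_force: [-7.3, -0.7, 4.8]
finger_gap: 69.7
clock: 8.75
position: [530.5, -107.8, 53.1]
tool_rot: [0.487, 0.513, -0.489, 0.511]
contact_force: [-6.7, -0.5, 5.3]
finger_gap: 69.7
t 8.75 tray [-21.4 -96.4] z 53.1 F tray -6.68 -0.16 z 5.35
xyz units [0.16 3.18 0.02] roll units 0.0 tray pos [-21.4 -96.4] z 53.1 t 8.75
[(array([ 38.03152047, -92.85391715]), ((99.70967102050781, 121.22248077392578), 3.671872854232788), 0.8718728542327883), (array([-10.97130229,  97.62552986]), ((100.6010971069336, 120.50816345214844), 9.190047264099121), 6.390047264099121), (array([-127.47159547, -267.51877291]), ((97.8021011352539, 117.38831329345703), 3.829481840133667), 1.0294818401336672)]
```

B also reads about 7 N, the same as C. Before acting on that I'll test A from its near side for contrast. It should read under 1 N if C and B are both full.

```bash
python3 -m inch '[{"grip":65,"x":0,"y":-0.5,"z":0,"roll":0},{"grip":65,"x":-1.2,"y":-1,"z":0,"roll":0},{"grip":65,"x":-2.5,"y":-1.5,"z":0,"roll":0},{"grip":65,"x":-2.5,"y":-2.2,"z":-1.3,"roll":0},{"grip":65,"x":-2.5,"y":-2.2,"z":-2.6,"roll":0},{"grip":65,"x":-2.5,"y":-2.2,"z":-4,"roll":0},{"grip":65,"x":-2.5,"y":-2.2,"z":-5.4,"roll":0},{"grip":65,"x":-2.5,"y":-2.2,"z":-6.45,"roll":0},{"grip":65,"x":-2.5,"y":-2.2,"z":-6.45,"roll":0},{"grip":65,"x":-1.2,"y":-2.2,"z":-6.45,"roll":0},{"grip":65,"x":0,"y":-2.2,"z":-6.45,"roll":0},{"grip":65,"x":0,"y":-2.2,"z":-6.45,"roll":0}]'
python3 -c "
from h import *
st();plan(-70,97,48)"
```

```text
clock: 9.8
position: [453.7, 82.0, 48.3]
tool_rot: [0.485, 0.514, -0.49, 0.51]
contact_force: [-0.9, -0.3, 0.0]
finger_gap: 70.1
t 9.80 tray [-88.8  96.9] z 48.3 F tray -0.86 -0.21 z 0.04
xyz units [ 0.01  0.63 -0.  ] roll units 0.0 tray pos [-88.8  96.9] z 48.3 t 9.8
```

```bash
python3 -m inch '[{"grip":65,"x":0,"y":0.15,"z":0,"roll":0},{"grip":65,"x":0,"y":0.3,"z":0,"roll":0},{"grip":65,"x":0,"y":0.45,"z":0,"roll":0},{"grip":65,"x":0,"y":0.55,"z":0,"roll":0},{"grip":65,"x":0,"y":0.65,"z":0,"roll":0},{"grip":65,"x":0,"y":0.75,"z":0,"roll":0}]'
python3 -m inch '[{"grip":65,"x":0,"y":0.1,"z":0,"roll":0},{"grip":65,"x":0,"y":0.2,"z":0,"roll":0}]'
python3 -m inch '[{"grip":65,"x":0,"y":0.1,"z":0,"roll":0},{"grip":65,"x":0,"y":0.2,"z":0,"roll":0}]'
python3 -m inch '[{"grip":65,"x":0,"y":0.1,"z":0,"roll":0},{"grip":65,"x":0,"y":0.2,"z":0,"roll":0}]'
python3 -m inch '[{"grip":65,"x":0,"y":0.1,"z":0,"roll":0},{"grip":65,"x":0,"y":0.2,"z":0,"roll":0}]'
python3 -c "
from h import *
st();plan(74,97,48)
d=robot.snapshot('scene');print([(tt(x[0][0]),x[0][1:],x[0][2]-2.8) for x in cartons(d)[0]])"
```

```text
clock: 10.3
position: [480.6, 83.2, 52.9]
tool_rot: [0.488, 0.511, -0.487, 0.512]
contact_force: [-0.2, 0.3, 0.5]
finger_gap: 70.1
clock: 10.47
position: [485.8, 83.5, 52.3]
tool_rot: [0.488, 0.512, -0.488, 0.512]
contact_force: [-1.6, -0.2, 1.2]
finger_gap: 70.2
clock: 10.63
position: [491.8, 83.8, 52.0]
tool_rot: [0.488, 0.512, -0.488, 0.512]
contact_force: [-0.4, -0.3, -0.3]
finger_gap: 69.7
clock: 10.8
position: [497.9, 84.1, 52.0]
tool_rot: [0.488, 0.512, -0.488, 0.512]
contact_force: [-1.2, -0.8, 0.8]
finger_gap: 70.3
clock: 10.97
position: [504.0, 84.4, 52.0]
tool_rot: [0.488, 0.512, -0.488, 0.512]
contact_force: [-1.6, -0.7, 1.7]
finger_gap: 70.0
t 10.97 tray [-38.4  96.9] z 52.0 F tray -1.62 -0.58 z 1.67
xyz units [ 0.13  3.75 -0.  ] roll units -0.0 tray pos [-38.4  96.9] z 52.0 t 10.97
[(array([ 39.89752347, -93.16567574]), ((102.20269775390625, 120.19353485107422), 2.6893908977508545), -0.11060910224914533), (array([20.49424623, 95.50829868]), ((98.0676040649414, 119.80583953857422), 3.6807477474212646), 0.8807477474212648), (array([-127.53845275, -265.6400914 ]), ((97.84957885742188, 120.34894561767578), 3.7717039585113525), 0.9717039585113527)]
```

A is clearly empty at about 1 N, against 7 N for C and B. I'll push it on into the far, green bay.

```bash
python3 -m inch '[{"grip":65,"x":0,"y":0.2,"z":0,"roll":0},{"grip":65,"x":0,"y":0.4,"z":0,"roll":0},{"grip":65,"x":0,"y":0.6,"z":0,"roll":0},{"grip":65,"x":0,"y":0.8,"z":0,"roll":0},{"grip":65,"x":0,"y":1,"z":0,"roll":0},{"grip":65,"x":0,"y":1.2,"z":0,"roll":0},{"grip":65,"x":0,"y":1.4,"z":0,"roll":0},{"grip":65,"x":0,"y":1.6,"z":0,"roll":0},{"grip":65,"x":0,"y":1.8,"z":0,"roll":0},{"grip":65,"x":0,"y":2,"z":0,"roll":0},{"grip":65,"x":0,"y":2.2,"z":0,"roll":0},{"grip":65,"x":0,"y":2.4,"z":0,"roll":0}]'
python3 -c "
from h import *
st();plan(74,97,48)
d=robot.snapshot('scene');print([(tt(x[0][0]),x[0][1:],x[0][2]-2.8) for x in cartons(d)[0]])"
```

```text
clock: 12.02
position: [576.2, 87.9, 52.0]
tool_rot: [0.488, 0.512, -0.488, 0.512]
contact_force: [-0.3, 0.2, 0.6]
finger_gap: 70.0
t 12.02 tray [33.8 96.9] z 52.0 F tray -0.30 0.18 z 0.57
xyz units [ 0.13  1.34 -0.  ] roll units -0.0 tray pos [33.8 96.9] z 52.0 t 12.02
[(array([94.17686008, 95.52416801]), ((100.7653579711914, 118.71583557128906), 3.191214084625244), 0.3912140846252443), (array([ 39.82127494, -93.15160176]), ((102.20420837402344, 120.05819702148438), 2.827495574951172), 0.027495574951172053), (array([-125.71010544, -265.78976001]), ((101.38722229003906, 120.78180694580078), 3.8294684886932373), 1.0294684886932375)]
```

```bash
python3 -m inch '[{"grip":65,"x":0,"y":0.2,"z":0,"roll":0},{"grip":65,"x":0,"y":0.4,"z":0,"roll":0},{"grip":65,"x":0,"y":0.6,"z":0,"roll":0},{"grip":65,"x":0,"y":0.8,"z":0,"roll":0},{"grip":65,"x":0,"y":0.95,"z":0,"roll":0},{"grip":65,"x":0,"y":1.05,"z":0,"roll":0},{"grip":65,"x":0,"y":1.15,"z":0,"roll":0},{"grip":65,"x":0,"y":1.2,"z":0,"roll":0},{"grip":65,"x":0,"y":1.2,"z":0,"roll":0}]'
python3 -c "
from h import *
st();plan(110,-97,48)
for n in ('scene','top'):
  d=robot.snapshot(n);print([(tt(x[0][0]),x[0][1:],x[0][2]-2.8) for x in cartons(d)[0]])
  cv2.imwrite('pics/%s4.png'%n,cv2.resize(d['color'][170:340,140:480],None,fx=2.3,fy=2.3))"
```

```text
clock: 12.82
position: [612.1, 89.6, 52.0]
tool_rot: [0.488, 0.512, -0.488, 0.512]
contact_force: [-0.1, 0.0, -0.8]
finger_gap: 70.2
t 12.82 tray [69.8 96.9] z 52.0 F tray -0.09 0.03 z -0.80
xyz units [0.14 1.34 6.46] roll units -0.01 tray pos [69.8 96.9] z 52.0 t 12.82
[(array([128.72524612,  95.58266084]), ((100.16346740722656, 118.2717056274414), 2.902824640274048), 0.10282464027404803), (array([ 38.41557213, -93.15251574]), ((99.39285278320312, 120.05819702148438), 2.827495574951172), 0.027495574951172053), (array([-125.71139161, -265.78981954]), ((101.38457489013672, 120.78181457519531), 3.829477548599243), 1.0294775485992433)]
[(array([-127.65726722, -265.59351123]), ((93.6895751953125, 119.48977661132812), 2.9117228984832764), 0.11172289848327654), (array([ 36.90048127, -94.9426912 ]), ((94.33475494384766, 120.85169982910156), 0.39098963141441345), -2.4090103685855864)]
```

View pics/scene4.png

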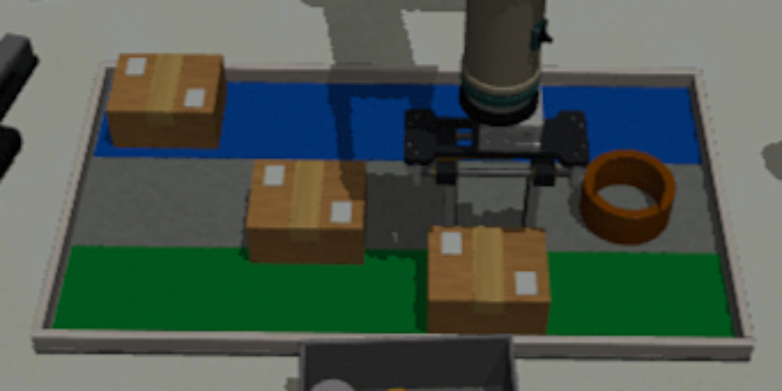

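A is in the green bay with its centre near tray x = 127. I'll go to the far side of B.

```bash
python3 -m inch '[{"grip":65,"x":0,"y":-0.4,"z":0,"roll":0},{"grip":65,"x":-1.2,"y":-0.4,"z":0,"roll":0},{"grip":65,"x":-2.5,"y":-0.4,"z":0,"roll":0},{"grip":65,"x":-2.5,"y":0.2,"z":1.2,"roll":0},{"grip":65,"x":-2.5,"y":0.7,"z":2.5,"roll":0},{"grip":65,"x":-2.5,"y":1.2,"z":3.8,"roll":0},{"grip":65,"x":-2.5,"y":1.3,"z":5.1,"roll":0},{"grip":65,"x":-2.5,"y":1.3,"z":6.35,"roll":0},{"grip":65,"x":-2.5,"y":1.3,"z":6.35,"roll":0},{"grip":65,"x":-1.1,"y":1.3,"z":6.35,"roll":0},{"grip":65,"x":0.1,"y":1.3,"z":6.35,"roll":0},{"grip":65,"x":0.1,"y":1.3,"z":6.35,"roll":0}]'
python3 -c "
from h import *
st();plan(-73,-97,48)"
```

```text
clock: 13.92
position: [653.9, -97.5, 42.2]
tool_rot: [0.486, 0.516, -0.49, 0.507]
contact_force: [-0.9, 0.8, -1.8]
finger_gap: 70.0
t 13.92 tray [102.4 -92.1] z 42.2 F tray -0.82 0.83 z -1.78
xyz units [-0.12 -5.85  0.17] roll units -0.01 tray pos [102.4 -92.1] z 42.2 t 13.92
```

```bash
python3 -m inch '[{"grip":65,"x":-0.1,"y":-0.2,"z":0.1,"roll":0},{"grip":65,"x":-0.1,"y":-0.35,"z":0.1,"roll":0},{"grip":65,"x":-0.1,"y":-0.5,"z":0.1,"roll":0},{"grip":65,"x":-0.1,"y":-0.65,"z":0.1,"roll":0},{"grip":65,"x":-0.1,"y":-0.8,"z":0.1,"roll":0},{"grip":65,"x":-0.1,"y":-1,"z":0.1,"roll":0},{"grip":65,"x":-0.1,"y":-1.2,"z":0.1,"roll":0},{"grip":65,"x":-0.1,"y":-1.4,"z":0.1,"roll":0},{"grip":65,"x":-0.1,"y":-1.6,"z":0.1,"roll":0},{"grip":65,"x":-0.1,"y":-1.8,"z":0.1,"roll":0},{"grip":65,"x":-0.1,"y":-2,"z":0.1,"roll":0},{"grip":65,"x":-0.1,"y":-2.2,"z":0.1,"roll":0}]'
python3 -c "
from h import *
st()"
python3 -m inch '[{"grip":65,"x":0,"y":-0.2,"z":0,"roll":0},{"grip":65,"x":0,"y":-0.4,"z":0,"roll":0},{"grip":65,"x":0,"y":-0.6,"z":0,"roll":0},{"grip":65,"x":0,"y":-0.8,"z":0,"roll":0},{"grip":65,"x":0,"y":-1,"z":0,"roll":0},{"grip":65,"x":0,"y":-1.2,"z":0,"roll":0},{"grip":65,"x":0,"y":-1.4,"z":0,"roll":0},{"grip":65,"x":0,"y":-1.6,"z":0,"roll":0},{"grip":65,"x":0,"y":-1.8,"z":0,"roll":0},{"grip":65,"x":0,"y":-2,"z":0,"roll":0},{"grip":65,"x":0,"y":-2.2,"z":0,"roll":0},{"grip":65,"x":0,"y":-2.4,"z":0,"roll":0}]'
python3 -c "
from h import *
st();plan(-73,-97,48)
for n in ('scene',):
  d=robot.snapshot(n);print([(tt(x[0][0]),x[0][1:],x[0][2]-2.8) for x in cartons(d)[0]])"
```

```text
clock: 14.92
position: [598.0, -105.6, 55.0]
tool_rot: [0.49, 0.509, -0.486, 0.515]
contact_force: [5.7, -0.5, 2.8]
finger_gap: 70.2
t 14.92 tray [ 46.2 -97.4] z 55.0 F tray 5.72 -0.77 z 2.75
clock: 15.92
position: [526.5, -109.3, 55.0]
tool_rot: [0.49, 0.508, -0.486, 0.515]
contact_force: [6.8, 0.9, 3.9]
finger_gap: 69.9
t 15.92 tray [-25.4 -97.7] z 55.0 F tray 6.79 0.60 z 3.91
xyz units [ 0.22 -1.59 -0.02] roll units -0.01 tray pos [-25.4 -97.7] z 55.0 t 15.92
[(array([128.64674954,  95.67348096]), ((100.26358032226562, 118.4536361694336), 2.9028139114379883), 0.10281391143798846), (array([ -65.63908201, -103.05137643]), ((68.66363525390625, 69.43567657470703), 5.684699535369873), 2.8846995353698732), (array([-125.6793442 , -267.48626205]), ((101.38721466064453, 117.38831329345703), 3.8294694423675537), 1.0294694423675539)]
```

```bash
python3 -m inch '[{"grip":65,"x":0,"y":-0.2,"z":0,"roll":0},{"grip":65,"x":0,"y":-0.4,"z":0,"roll":0},{"grip":65,"x":0,"y":-0.6,"z":0,"roll":0},{"grip":65,"x":0,"y":-0.8,"z":0,"roll":0},{"grip":65,"x":0,"y":-1,"z":0,"roll":0},{"grip":65,"x":0,"y":-1.2,"z":0,"roll":0},{"grip":65,"x":0,"y":-1.35,"z":0,"roll":0},{"grip":65,"x":0,"y":-1.45,"z":0,"roll":0},{"grip":65,"x":0,"y":-1.5,"z":0,"roll":0},{"grip":65,"x":0,"y":-1.5,"z":0,"roll":0}]'
python3 -c "
from h import *
st()"
python3 -m inch '[{"grip":65,"x":0,"y":0.3,"z":0,"roll":0},{"grip":65,"x":0,"y":0.5,"z":0,"roll":0},{"grip":65,"x":-1.3,"y":0.5,"z":0,"roll":0},{"grip":65,"x":-2.6,"y":0.5,"z":0,"roll":0},{"grip":65,"x":-4,"y":0.5,"z":0,"roll":0},{"grip":65,"x":-5,"y":0,"z":0,"roll":0},{"grip":65,"x":-5.5,"y":-1,"z":1,"roll":0},{"grip":65,"x":-6,"y":-2.3,"z":1,"roll":0},{"grip":65,"x":-6,"y":-3.6,"z":1,"roll":0},{"grip":65,"x":-6,"y":-5,"z":1,"roll":0},{"grip":65,"x":-6,"y":-6,"z":1,"roll":0},{"grip":65,"x":-6,"y":-6,"z":1,"roll":0}]'
python3 -c "
from h import *
st()
for n in ('scene','top'):
  d=robot.snapshot(n);print(*[(tt(x[0][0]),x[0][1:],x[0][2]-2.8,x[1]) for x in cartons(d)[0]],sep='\n')
  cv2.imwrite('pics/%s5.png'%n,cv2.resize(d['color'][170:340,140:480],None,fx=2.3,fy=2.3))"
```

```text
clock: 16.8
position: [480.8, -111.6, 54.4]
tool_rot: [0.489, 0.509, -0.486, 0.515]
contact_force: [4.9, 0.5, 3.5]
finger_gap: 70.1
t 16.80 tray [-71.1 -97.8] z 54.4 F tray 4.94 0.27 z 3.53
clock: 17.8
position: [292.7, -147.5, 231.6]
tool_rot: [0.487, 0.513, -0.489, 0.51]
contact_force: [0.1, -0.4, -0.5]
finger_gap: 70.1
t 17.80 tray [-260.8 -124.4] z 231.6 F tray 0.06 -0.39 z -0.48
(array([128.6186372 ,  95.67342273]), ((100.20733642578125, 118.45364379882812), 2.902824640274048), 0.10282464027404803, np.float64(66.75901825807843))
(array([-124.98013783,  -94.18669081]), ((101.2078628540039, 119.88327026367188), 3.827167510986328), 1.0271675109863283, np.float64(66.61813271220494))
(array([-125.70407567, -266.04844741]), ((101.38990020751953, 120.26431274414062), 3.8294684886932373), 1.0294684886932375, np.float64(66.5873028838595))
(array([-126.59640897,  -95.04188477]), ((93.61742401123047, 118.98140716552734), 0.4988284111022949), -2.301171588897705, np.float64(65.84497792182349))
(array([-127.93709091, -265.29535602]), ((93.37771606445312, 118.90482330322266), 2.388181447982788), -0.41181855201721174, np.float64(65.92402388989267))
(array([128.51494923,  94.57534654]), ((96.96488952636719, 120.28694915771484), 1.454465389251709), -1.3455346107482908, np.float64(66.51586169060836))
```

View pics/top5.png

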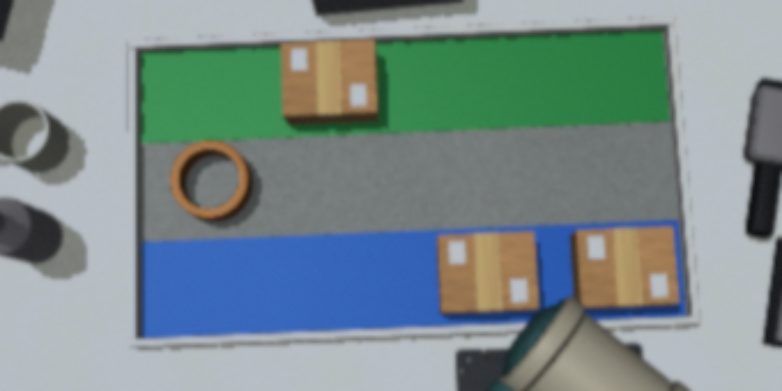

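View pics/scene5.png

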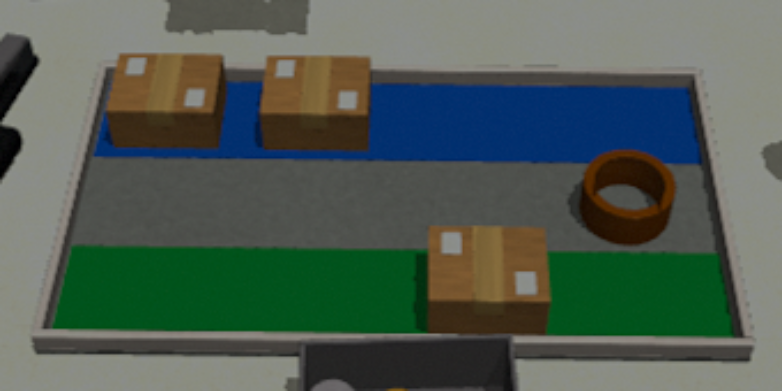

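Both views agree. Two cartons are fully in blue at tray x of about -127, one is fully in green at about +128.5, all are flat, the tape roll hasn't moved, and the arm is clear.

```bash
python3 -c "
from h import *
print(robot.close_job());st()"
```

```text
the job is handed in; nothing more can be done
None
the job is handed in; nothing more can be done
```

All three cartons are sorted and the job is handed in, at about 18 s on the robot's clock. Pushing showed the right-hand and middle cartons are full and the left one, next to the tape roll, is empty. The two full cartons are in the near, blue bay and the empty one is in the far, green bay.

| Carton | Force while pushing | Bay | Centre along tray x (top / scene camera) |
|---|---|---|---|
| Right | 5–7.5 N | blue | -128 / -126 mm |
| Middle | 5–7.5 N | blue | -127 / -125 mm |
| Left | about 0.4–1.6 N | green | +128.5 / +128.6 mm |

- **Placement:** a squared-up carton is fully inside a bay when its centre is 112.5 to 142.5 mm from the tray's centre, so each has at least about 12 mm to spare. All are within about 2° of the tray's axes, and their tops are at about 66 mm, so they lie flat.
- **Other items:** in the final pictures the tape roll looks unmoved. I steered clear of the bench items but did not measure them. The arm was lifted clear before I handed in.
- **Checks that disagreed:** the full-carton readings were above the stated 2–4.5 N, with 3–5 N of upward force on the tool as well. The likely cause is friction between the fingers and the carton. The empty carton sometimes read slightly over its stated 1 N, with about 0.5 N of sensor noise. The gap between full and empty was still clear. The two cameras differ by about 2 mm, which is within calibration.

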